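# Put the wooden spatula and spoon away in the drying tray

## Robot

A 7-joint arm with a two-finger parallel gripper is mounted at the origin on the work surface. World frame = base frame: x ahead of the robot, y to its left, z up, the work surface at z = 0. Lengths are in m, angles in degrees, forces in N, time in s.
With the tool pointing down it reaches from about 0.425 to 0.875 m from the base axis. Payload 4.7 kg.
Tool frame: the origin (TCP) lies midway between the tips of the shut fingers; the grasp point (between the pads) lies 19 mm behind it; z points along the fingers, y is the direction in which the jaws open and shut (so a half turn about z gives the same grasp; the last joint's range is limited). The gripper opens to 87 mm and grips with 3 to 60 N. Pads are 19 mm wide; open, the fingers measure 117 mm over their backs; the gripper's body (75 mm by 190 mm) begins 51 mm behind the grasp point.
Start: joints at [-67.088, 18.392, -4.016, 83.108, 1.295, 78.541, -3.26], TCP at [0.245, 0.602, 0.223] pointing down, gripper open.
Joint ranges: [-163.93, 163.93], [-17.29, 119.83], [-79.2, 71.16], [3.27, 140.29], [-89.18, 269.18], [5.43, 117.66], [-154.24, 154.24]. Speed limits (degrees/s): [147.25, 147.25, 180, 180, 180, 180, 180].

## Interface

Orientations are given as [roll, pitch, yaw] about the fixed x, y, z axes, in that order (R = Rz(yaw) Ry(pitch) Rx(roll)).
In Python, from cell import env gives the robot as it stands.
- The arm moves only by the tool apply_moves, never from a script. Its argument "targets" is a list of rows, each a list of 2 entries, a list of its own where there are three numbers: the shift along the world's x, y, z in mm, then the turn, a rotation vector about the world's x, y, z in rad. A call has 1 to 8 rows; each row is the pose to reach, as a shift and turn from the pose commanded when the call began; what a row does not reach only later rows make up. A row lasts 1/10 s, in which the tool goes at most 50 mm and 8.59 degrees, less where a joint would pass 70% of its speed; a pose out of reach is approached as far as the arm can. A call with a gripper value outside its range is refused whole. "hand" is the finger opening in mm, from 0 to 87, set as the call begins (left out, the last holds). The fingers move at their own pace and stop on an object; "squeeze" is the grip in N (left out, the last holds). Time passes only in rows, so rows that repeat a pose let the fingers close. It gives the time, the measured TCP pose, the force and the opening at its end, in the units of the state.
- env.get_obs(): the state, without advancing time (a new reading comes with each control period).
- env.read_camera(name): name is "scene" or "side" or "wrist"; returns a dict with "image" (480x640x3 uint8, red, green, blue), "camera_matrix" (3x3 intrinsics, pixels), "camera_from_world" (4x4, takes a point from world to camera coordinates); the wrist camera has in their place "mount" (4x4, takes a point from camera to tool coordinates, whose origin is the TCP and whose axes are the flange's). Camera axes: x right, y down, z forward; pixel columns grow to the right and rows downward; lengths in m; the calibration is good to about 2 mm. The wrist camera is an equidistant fisheye: a pixel r from the principal point sees the ray r / f radians off the axis. A picture is of the moment at which its call begins: read the wrist's pose just before it. There is no depth.
- env.sign_off(): hands the job in, once; it reports no verdict.
Trained networks look in a picture, given as the dict that the camera call returned (one of the last four; its "shot" number tells which), for a name from the list of things; names that differ only in an ending like _2 or _b are one class to them, and where a whole thing is asked for, a point or a joint stands for the part that bears it (a point fixed in the world has none). Each returns a list of dicts, best first, with "conf" (0 to 1); they miss things now and then, are a little off and sometimes report something else, mostly with a low value. They report only what shows in the picture. A call takes as long as a camera call. They do not tell look-alikes from the thing itself.
- env.regions_of(picture, target): "region" (480x640 bool, what is visible of it) and "rect" ([left, top, right, bottom] in pixels, round what is visible of it).
The state is a dict: "time_s": time; "qpos": joint angles; "joint_velocities": joint speeds; "effort": joint torques, N m; "tool_pos": TCP position; "tool_rot": TCP orientation; "force": force on the tool from outside, world axes, zero at the start; "wrist_torque": the same for the moment, N m; "grip_width": finger opening in m.
Only numpy, scipy, OpenCV 4.12 (cv2) and the standard library are available. Lean on these libraries where they do the work, as an engineer would, in place of code of your own. Each camera call takes 0.05 s, during which the arm holds its last target. There are 200 camera calls.

## Task

Put the washed wooden spatula and wooden spoon away in the pulled-out grey tray: the spatula lies flat in the left-hand compartment with its blade in the wide end at the back, the spoon lies flat in the right-hand compartment with its bowl in the wide end at the front (left and right as seen from the robot, facing the shelf). Lay them down rather than dropping them, then gently slide the tray fully home under the shelf without slamming it, and leave the other dishes where they stand.

Things in the scene. Friction and masses are not known exactly. Their poses are not given: they have to be found in the camera images.
- spatula_mid (a point): Wooden spatula lying flat, 190 mm long, about 45 g. This point: middle of its length, on the handle, half-way up (6 mm above the flat underside). x runs along it towards the blade, z up. Handle: straight bar 18 mm wide, 12 mm thick, from 95 mm behind this point to 32 mm ahead of it.
- spatula_blade (a point): Middle of the spatula's blade, 62 mm ahead of spatula_mid, 3.5 mm above the underside. The blade is a flat plate 7 mm thick; it widens from the handle between 15 and 44 mm ahead of spatula_mid and is 76 mm wide from there to its straight end at 95 mm.
- spatula_end (a point): A point near the end of the spatula's handle, 85 mm behind spatula_mid, 6 mm above the underside.
- spoon_mid (a point): Wooden spoon of the same wood, lying flat, hollow up, 187 mm long, about 45 g. This point: near the middle of its length, on the handle, half-way up (6 mm above the flat underside). x runs along it towards the bowl, z up. Handle: straight bar 18 mm wide, 12 mm thick, from 95 mm behind this point to 27 mm ahead of it.
- spoon_bowl (a point): Middle of the spoon's bowl, 57 mm ahead of spoon_mid, 6.5 mm above the underside. The bowl is an oval 62 mm wide, 71 mm long and 14 mm thick.
- spoon_end (a point): A point near the end of the spoon's handle, 85 mm behind spoon_mid, 6 mm above the underside.
- tray_mid (a point): Grey plastic tray that slides out towards the robot from under a low wooden shelf. This point: middle of its inner floor (upper face, flat, 12 mm above the worktop). x points to the back, straight in under the shelf, y to the left, z up. Inside: 210 mm along x, 146 mm along y; the 4 mm walls and divider rise 30 mm above the floor. Pulled out, its whole inside is clear of the shelf.
- tray_left (a point): On the tray's floor, 29.5 mm left (+y) of tray_mid, same axes: middle line of the left compartment's wide rear end. This compartment is 69 mm wide in its front part, 87 mm in its rear part. The divider's front piece stands at y = 0 to 4 mm, its rear piece at y = -18 to -14 mm (tray_mid frame). The spatula fits with spatula_mid over this point, its x along the tray's +x.
- tray_right (a point): On the tray's floor, 36.5 mm right (-y) of tray_mid, same axes: middle line of the right compartment's wide front end. It is 73 mm wide in its front part, 55 mm in its rear part. Between the divider's two pieces is a 64 mm gap (x = -32 to 32 mm of tray_mid) with room for fingers. The spoon fits with spoon_mid over this point, its x along the tray's -x.
- tray_lip (a point): Middle of the front edge of the tray's pull lip, 37 mm above the worktop, axes as tray_mid; pushed towards +x it closes the tray. The lip is a ledge 100 mm wide, 16 mm deep, 10 mm thick, flush with the rim, on the tray's front panel (which reaches down to 6 mm above the worktop). With the tray home this edge is 15 mm in front of the shelf's front edge.
- tray (a joint): How far the tray is out, m: 0 fully home against its stop, 0.25 fully out. 1.5 N of friction, a little more when moved fast; it stays where left. The shelf's underside is only 5 mm above the tray's rim, so whatever stands higher jams on the shelf's edge. The shelf is 270 mm wide, 245 mm deep, its top 63 mm above the worktop.
- mug: Blue enamel mug on the shelf (which has a thin wire rail, 30 mm high, round its sides and back), 82 mm in diameter, 82 mm high; origin at the centre of its underside. To be left alone.
- tumbler: Glass tumbler on the shelf, 68 mm in diameter, 100 mm high; origin at the centre of its underside. To be left alone.
- lid_rest: Green silicone lid rest, a flat disc 110 mm in diameter, 7 mm high, on the worktop, to the right of the shelf; origin at the centre of its underside. To be left alone.
- teapot_lid: White porcelain teapot lid on the lid rest, 84 mm in diameter, 47 mm high with its knob; origin at the centre of its underside. To be left alone.
- soap: White plastic washing-up bottle, 64 mm in diameter, 190 mm high, on the left of the worktop; origin at the centre of its underside. To be left alone.
- jar: Amber glass jar with a steel cap, 72 mm in diameter, 100 mm high, on the right of the worktop; origin at the centre of its underside. To be left alone.
- bowl: White porcelain bowl, 136 mm in diameter, 55 mm high, on the worktop, to the left of the shelf; origin at the centre of its underside. To be left alone.
There are look-alikes about, which are no part of the job. Leave any purple look-alike of the part that bears spoon_mid alone. Leave any orange look-alike of the part that bears spatula_mid alone.

How it is judged (in metres and radians):
On the way:
1. the spatula and the spoon both lie flat in their compartments, heads in the wide ends (x of spatula_blade in the frame of tray_mid between 0.03 and 0.09 m and y of spatula_blade in the frame of tray_mid between 0.014 and 0.045 m and z of spatula_blade in the frame of tray_mid below 0.012 m and x of spatula_end in the frame of tray_mid between -0.11 and -0.04 m and y of spatula_end in the frame of tray_mid between 0.008 and 0.069 m and z of each of spatula_end, spoon_bowl, spoon_end in the frame of tray_mid below 0.014 m and x of spoon_bowl in the frame of tray_mid between -0.09 and -0.03 m and y of spoon_bowl in the frame of tray_mid between -0.052 and -0.021 m and x of spoon_end in the frame of tray_mid between 0.04 and 0.11 m and y of spoon_end in the frame of tray_mid between -0.069 and -0.022 m), for 0.2 s.
At the end, for the whole second after the job is handed in: The tray is home (under 6 mm out); spatula in the left compartment, blade in the wide rear end, spoon in the right one, bowl in the wide front end, each blade, bowl and handle end inside its part of the compartment and within 12 to 14 mm of the floor; both at rest (under 0.03 m/s) (all of step 1 and value of joint tray below 0.006 m and linear speed of each of spatula, spoon below 0.03 m/s); the robot touches nothing.
It fails at once if one of the other dishes is shifted by more than 30 mm (distance of any of mug, tumbler, lid_rest, teapot_lid, soap, jar, bowl from where it was at the start of the episode above 0.03 m).
It fails at once if one of the other dishes is tipped by more than 0.3 rad (angle between any of mug, tumbler, lid_rest, teapot_lid, soap, jar, bowl's own z axis and vertical above 0.3 rad).
It fails at once if the spatula or the spoon is dropped from more than about 25 mm or thrown (touching nothing and faster than 0.7 m/s) ((contact force between spatula and anything else below 0.001 N and linear speed of spatula above 0.7 m/s) or (contact force between spoon and anything else below 0.001 N and linear speed of spoon above 0.7 m/s)).
It fails at once if the tray is slammed in (faster than 0.4 m/s) (velocity of joint tray below -0.4 m/s).
It also fails if it takes over 72 s, if anything falls off the work surface, if the arm or the gripper's body presses on something with over 40 N, if the wrist force passes 120 N, or if a joint passes its speed limit or range.

## Working session

There is one attempt and no reset: what is moved stays moved. The work goes in short steps, Python scripts to look and compute and a tool call to move; the robot and the scene stay as the last step left them, time stands still between calls to the robot, and variables do not carry over. Pictures are saved under pics/ and viewed, about 8 in all and at most 12, crops included, and the job is handed in when it is done.

Besides the shell and the picture viewer there is one more tool, called after "Emit:" in YAML: its name, and indented under it one key for each argument. apply_moves: Moves the arm, as the interface text tells. Its arguments: {"type":"object","properties":{"targets":{"type":"array","items":{"type":"array"}},"hand":{"type":"number"},"squeeze":{"type":"number"}},"required":["targets"]}

```bash
mkdir -p pics; ls
cat > h.py <<'E'
import numpy as np, cv2
from cell import env
from scipy.spatial.transform import Rotation as R
def ray_world(p,uv):
    K=np.array(p["camera_matrix"]);T=np.array(p["camera_from_world"])
    d=np.linalg.inv(K)@np.array([uv[0],uv[1],1.0]);Rm=T[:3,:3]
    return -Rm.T@T[:3,3],Rm.T@d
def onplane(p,uv,z):
    o,d=ray_world(p,uv);return o+d*(z-o[2])/d[2]
def proj(p,X):
    K=np.array(p["camera_matrix"]);T=np.array(p["camera_from_world"])
    c=T[:3,:3]@np.array(X)+T[:3,3];u=K@c;return u[:2]/u[2]
def maskplane(p,m,z):
    vu=np.argwhere(m);return np.array([onplane(p,(u,v),z)[:2] for v,u in vu])
E
python3 - <<'E'
from h import *
for c in ["scene","side"]:
    p=env.read_camera(c);im=p["image"]
    cv2.imwrite(f"pics/{c}0.png",im[:,:,::-1])
    o,d=ray_world(p,(320,240));print(c,o.round(3),d.round(2))
    for t in ["spatula_mid","spoon_mid","tray_mid","tray_lip","tray"]:
        for r in env.regions_of(p,t)[:4]:
            m=r["region"]
            if m.sum()==0: continue
            P=maskplane(p,m,0.01 if 's'==t[0] else .042)
            cen=P.mean(0);w,v=np.linalg.eigh(np.cov((P-cen).T));a=v[:,1]
            pr=(P-cen)@a
            print(t,round(r["conf"],2),[int(x) for x in r["rect"]],m.sum(),"cen",cen.round(3),"ang",round(np.degrees(np.arctan2(a[1],a[0])),1),"ext",pr.min().round(3),pr.max().round(3),"col",im[m].mean(0).round())
print(env.get_obs()["tool_rot"],env.get_obs()["tool_pos"])
E
```

```text
pics
scene [1.389 0.245 0.716] [-0.78 -0.21 -0.59]
spatula_mid 0.64 [273, 190, 305, 225] 571 cen [ 0.339 -0.14 ] ang -145.1 ext -0.067 0.134 col [161.  83.  51.]
spatula_mid 0.58 [166, 228, 235, 256] 728 cen [ 0.528 -0.33 ] ang 137.5 ext -0.065 0.121 col [100.  66.  50.]
spoon_mid 0.84 [457, 204, 495, 240] 474 cen [0.256 0.372] ang 159.5 ext -0.122 0.078 col [73. 35. 94.]
spoon_mid 0.58 [405, 238, 466, 278] 715 cen [0.446 0.264] ang -135.7 ext -0.111 0.084 col [100.  62.  43.]
spoon_mid 0.21 [409, 292, 482, 351] 3173 cen [0.663 0.304] ang 173.9 ext -0.078 0.083 col [147. 134. 130.]
tray_mid 0.82 [264, 225, 360, 300] 3859 cen [0.557 0.006] ang 175.3 ext -0.113 0.117 col [90. 87. 88.]
tray_mid 0.56 [403, 241, 467, 281] 738 cen [0.489 0.264] ang -135.7 ext -0.105 0.083 col [100.  63.  44.]
tray_lip 0.95 [265, 226, 357, 297] 3753 cen [0.556 0.006] ang 172.5 ext -0.116 0.118 col [90. 87. 88.]
tray 0.86 [264, 227, 358, 294] 3850 cen [0.558 0.005] ang 173.5 ext -0.115 0.116 col [90. 87. 88.]
side [-0.039 -0.784  0.94 ] [ 0.45  0.6  -0.66]
spatula_mid 0.73 [340, 344, 432, 378] 1362 cen [ 0.5
[... 816 characters left out ...]
id 0.31 [343, 348, 431, 374] 1376 cen [ 0.494 -0.352] ang 134.0 ext -0.062 0.117 col [102.  66.  45.]
tray_lip 0.67 [463, 340, 511, 395] 1824 cen [ 0.63  -0.462] ang -154.6 ext -0.076 0.072 col [87. 76. 66.]
tray_lip 0.55 [269, 221, 377, 297] 4808 cen [ 0.546 -0.015] ang 179.3 ext -0.127 0.116 col [ 97.  99. 100.]
tray 0.68 [269, 219, 377, 297] 4744 cen [ 0.547 -0.015] ang 179.9 ext -0.127 0.117 col [ 97.  99. 100.]
tray 0.4 [364, 172, 406, 212] 1299 cen [0.849 0.111] ang -138.4 ext -0.101 0.105 col [31. 44. 71.]
tray 0.23 [244, 109, 265, 172] 1035 cen [0.67  0.521] ang 61.1 ext -0.156 0.22 col [126. 130. 123.]
[1.79997650e+02 1.30962538e-03 1.57899287e+02] [0.24458167 0.60224212 0.22256252]
```

View pics/side0.png

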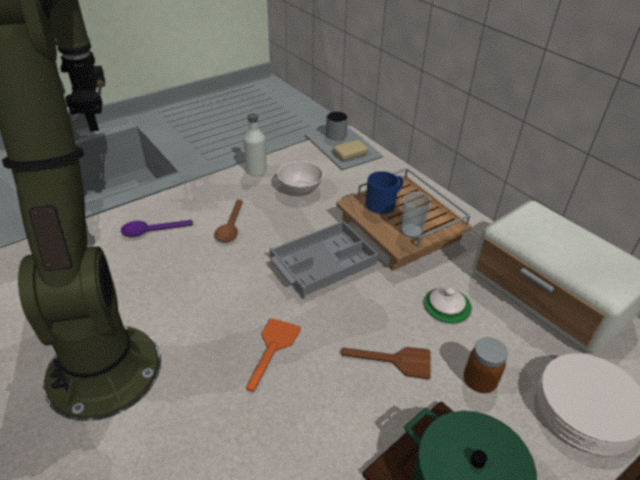

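View pics/scene0.png

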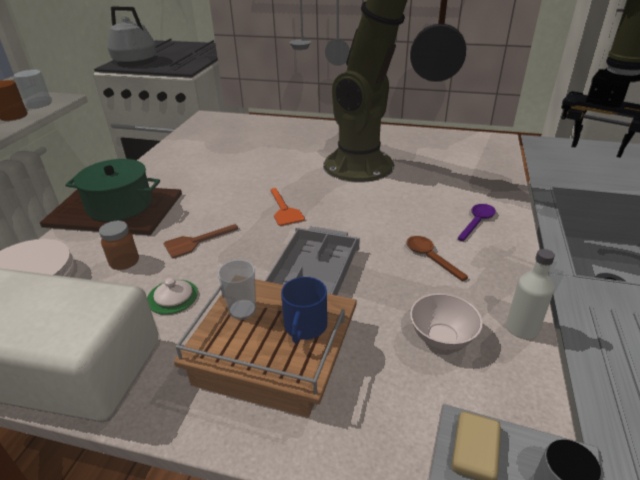

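Side view: the real spatula spans (340–432, 344–378) with its blade at the right, the real spoon spans (214–240, 203–244) with its bowl at lower left, and the tray is near (325, 258). The orange spatula and the purple spoon are decoys. I'm going above the spoon.

Emit:
apply_moves:
  targets:
    - [[26,-41,0],[0,0,0.14]]
    - [[52,-82,0],[0,0,0.28]]
    - [[78,-123,0],[0,0,0.42]]
    - [[104,-164,0],[0,0,0.56]]
    - [[130,-205,0],[0,0,0.7]]
    - [[156,-246,0],[0,0,0.84]]
    - [[182,-287,0],[0,0,0.98]]
    - [[208,-328,0],[0,0,1.12]]
  hand: 50

```text
time_s: 1.4
tool_pos: [0.4477, 0.282, 0.223]
tool_rot: [180.0, 0.1, -138.8]
force: [-0.0, 0.3, 0.4]
grip_width: 0.0504
```

Emit:
apply_moves:
  targets:
    - [[0,0,-20],[0,0,0.05]]
    - [[0,0,-40],[0,0,0.05]]
    - [[0,0,-40],[0,0,0.05]]
    - [[0,0,-40],[0,0,0.05]]

```text
time_s: 1.8
tool_pos: [0.4467, 0.284, 0.1829]
tool_rot: [180.0, -0.0, -136.3]
force: [0.0, -0.7, 0.3]
grip_width: 0.0502
```

```bash
cat >> h.py <<'E'
def wrist():
    o=env.get_obs();p=env.read_camera("wrist")
    T=np.eye(4);T[:3,:3]=R.from_euler("xyz",o["tool_rot"],degrees=True).as_matrix();T[:3,3]=o["tool_pos"]
    p["W"]=T@np.array(p["mount"]);return o,p
def wplane(p,uv,z):
    K=np.array(p["camera_matrix"]);uv=np.atleast_2d(uv).astype(float)
    a=(uv[:,0]-K[0,2])/K[0,0];b=(uv[:,1]-K[1,2])/K[1,1];r=np.hypot(a,b)+1e-9
    d=np.stack([np.sin(r)*a/r,np.sin(r)*b/r,np.cos(r)],1)@p["W"][:3,:3].T
    c=p["W"][:3,3];return (c+d*((z-c[2])/d[:,2])[:,None])[:,:2]
def wproj(p,X):
    K=np.array(p["camera_matrix"]);c=p["W"][:3,:3].T@(np.array(X)-p["W"][:3,3])
    t=np.arctan2(np.hypot(c[0],c[1]),c[2]);h=np.hypot(c[0],c[1])
    return np.array([K[0,2]+K[0,0]*t*c[0]/h,K[1,2]+K[1,1]*t*c[1]/h])
def outline(P):
    cen=P.mean(0);w,v=np.linalg.eigh(np.cov((P-cen).T));a=v[:,1]
    pr=(P-cen)@a
    if pr.max()>-pr.min(): a=-a;pr=-pr   # head end (more mass) on + side
    n=np.array([-a[1],a[0]])
    # handle line: fit centre of handle slices
    s=pr-pr.min();q=(P-cen)@n
    xs=np.arange(.012,.105,.006);ys=[(q[(s>x)&(s<x+.006)].max()+q[(s>x)&(s<x+.006)].min())/2 for x in xs]
    k,c=np.polyfit(xs+.003,ys,1)
    end=cen+a*pr.min()
    mid=end+a*.095+n*(k*.095+c)
    return mid,np.degrees(np.arctan2(a[1],a[0])+np.arctan(k)),s.max()
E
cat > look.py <<'E'
import sys
from h import *
o,p=wrist();im=p["image"]
print(o["time_s"],o["tool_pos"].round(4) if hasattr(o["tool_pos"],"round") else o["tool_pos"],o["tool_rot"])
n=sys.argv[1];z=float(sys.argv[3])
dr=im.copy()
for r in env.regions_of(p,sys.argv[2]+"_mid")[:3]:
    m=r["region"]
    print(round(r["conf"],2),r["rect"],m.sum(),im[m].mean(0).round())
    P=wplane(p,np.argwhere(m)[:,::-1],z)
    try:
        mid,ang,L=outline(P);print("mid",mid.round(4),"ang",ang.round(1),"len",L.round(3))
        u=wproj(p,[*mid,z]).astype(int);cv2.circle(dr,tuple(map(int,u)),4,(0,255,0),1)
    except Exception as e: print(e)
for r in env.regions_of(p,"tray_mid")[:2]:
    m=r["region"].astype(np.uint8);print("tray",round(r["conf"],2),r["rect"])
    P=wplane(p,np.argwhere(m)[:,::-1],.042)
    print(" minrect z=.042 (mm)",cv2.minAreaRect((P*1000).astype(np.float32)))
cv2.imwrite(f"pics/{n}.png",dr[:,:,::-1])
E
python3 look.py w1 spoon 0.008
```

```text
1.8 [0.4467 0.284  0.1829] [ 1.79993596e+02 -1.13240072e-02 -1.36272781e+02]
0.73 [267.1, 114.3, 339.6, 311.8] 6423 [145.  93.  59.]
mid [0.4488 0.2727] ang -132.9 len 0.186
tray 0.55 [0.8, 0.0, 158.1, 248.6]
 minrect z=.042 (mm) ((552.2491455078125, 8.450935363769531), (171.88803100585938, 237.44114685058594), 85.55824279785156)
```

View pics/w1.png

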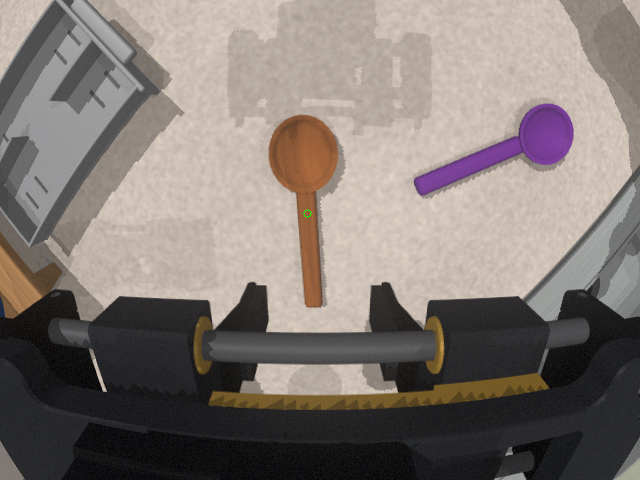

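The spoon lies cleanly below (mid at pixel (307, 213), length 186 mm as it should be). I'm gripping it slightly towards the bowl for balance.

Emit:
apply_moves:
  targets:
    - [[-3,-17,-40],[0,0,0.06]]
    - [[-3,-17,-80],[0,0,0.06]]
    - [[-3,-17,-120],[0,0,0.06]]
    - [[-3,-17,-145],[0,0,0.06]]
    - [[-3,-17,-160],[0,0,0.06]]
    - [[-3,-17,-170],[0,0,0.06]]
    - [[-3,-17,-177],[0,0,0.06]]
    - [[-3,-17,-178],[0,0,0.06]]
  hand: 40

```text
time_s: 2.75
tool_pos: [0.444, 0.2671, 0.0046]
tool_rot: [-180.0, 0.0, -132.8]
force: [0.3, 0.8, 0.1]
grip_width: 0.04
```

Emit:
apply_moves:
  targets:
    - [[0,0,0],[0,0,0]]
    - [[0,0,0],[0,0,0]]
    - [[0,0,0],[0,0,0]]
    - [[0,0,0],[0,0,0]]
    - [[0,0,0],[0,0,0]]
    - [[0,0,0],[0,0,0]]
  hand: 5
  squeeze: 25

```text
time_s: 3.35
tool_pos: [0.4443, 0.267, 0.0052]
tool_rot: [-180.0, 0.1, -132.8]
force: [-0.6, -1.2, 4.1]
grip_width: 0.0177
```

Emit:
apply_moves:
  targets:
    - [[0,0,10],[0,0,0]]
    - [[0,0,45],[0,0,0]]
    - [[0,0,90],[0,0,-0.1]]
    - [[20,-40,130],[0,0,-0.2]]
    - [[40,-80,150],[0,0,-0.34]]
    - [[60,-120,150],[0,0,-0.48]]
    - [[80,-160,150],[0,0,-0.62]]
    - [[100,-200,150],[0,0,-0.75]]

```text
time_s: 4.15
tool_pos: [0.5446, 0.0647, 0.1557]
tool_rot: [180.0, 0.1, -176.2]
force: [-0.2, 0.1, -0.7]
grip_width: 0.0175
```

Emit:
apply_moves:
  targets:
    - [[20,-30,0],[0,0,-0.07]]
    - [[26,-50,0],[0,0,-0.07]]
    - [[26,-50,0],[0,0,-0.07]]
    - [[26,-50,0],[0,0,-0.07]]

```text
time_s: 4.55
tool_pos: [0.5695, 0.0173, 0.1546]
tool_rot: [180.0, -0.0, -179.9]
force: [-0.6, 0.2, -0.7]
grip_width: 0.0175
```

```bash
python3 look.py w2 spoon 0.155; python3 -c "
from h import *
p=env.read_camera('side');cv2.imwrite('pics/s2.png',cv2.resize(p['image'][180:340,220:480,::-1],(780,480)))"
```

```text
4.55 [0.5695 0.0173 0.1546] [ 1.79950413e+02 -3.50682269e-02 -1.79864920e+02]
0.76 [611.2, 0.0, 629.6, 43.8] 680 [137.  79. 165.]
zero-size array to reduction operation maximum which has no identity
0.73 [244.3, 126.0, 393.1, 399.1] 21071 [147.  92.  55.]
zero-size array to reduction operation maximum which has no identity
tray 0.69 [194.3, 61.9, 414.0, 310.8]
 minrect z=.042 (mm) ((534.3470458984375, 2.0943984985351562), (162.7465362548828, 195.3858642578125), 87.32178497314453)
tray 0.32 [92.1, 350.4, 101.9, 380.4]
 minrect z=.042 (mm) ((702.1443481445312, -210.02792358398438), (14.828917503356934, 39.68855285644531), 72.68741607666016)
```

View pics/w2.png

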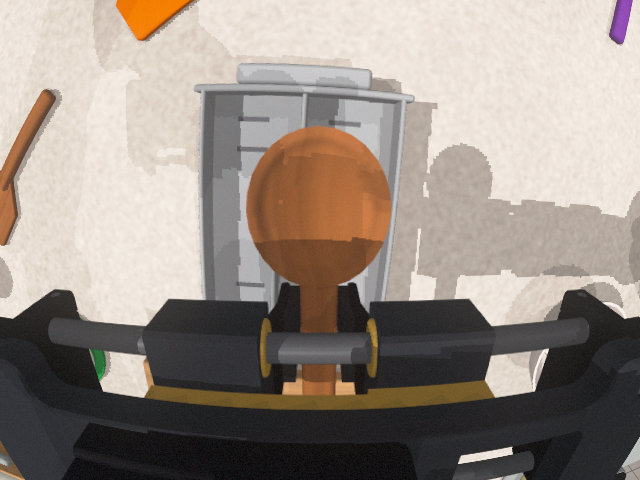

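The spoon is held, with the tray below it: front corners near (203, 92) and (406, 100), lip edge (240, 65)–(370, 70), front divider top at (305, 93).

Run:
```python
from h import *
o,p=wrist()
pts={"lipL":(241,64.5),"lipR":(371,69.5),"panL":(196,87),"panR":(413,98),"rimL1":(202,100),"rimL2":(201,200),"rimL3":(204,290),"rimR1":(407,110),"rimR2":(398,200),"rimR3":(389,290),"div":(305,93),"div2":(304.5,120)}
for k,v in pts.items(): print(k,wplane(p,v,.042).round(4))
im=p["image"][40:320,170:440];cv2.imwrite("pics/w2z.png",cv2.resize(im[:,:,::-1],None,fx=2.1,fy=2.1,interpolation=cv2.INTER_CUBIC))
p=env.read_camera("side")
# side: compare a candidate pose
import itertools
```

```text
lipL [[ 0.436 -0.038]]
lipR [[0.4404 0.0565]]
panL [[ 0.4508 -0.0727]]
panR [[0.4601 0.088 ]]
rimL1 [[ 0.4611 -0.068 ]]
rimL2 [[ 0.5377 -0.0716]]
rimL3 [[ 0.6133 -0.076 ]]
rimR1 [[0.4694 0.0836]]
rimR2 [[0.5375 0.0792]]
rimR3 [[0.6117 0.0768]]
div [[0.459  0.0089]]
div2 [[0.479  0.0086]]
```

View pics/w2z.png

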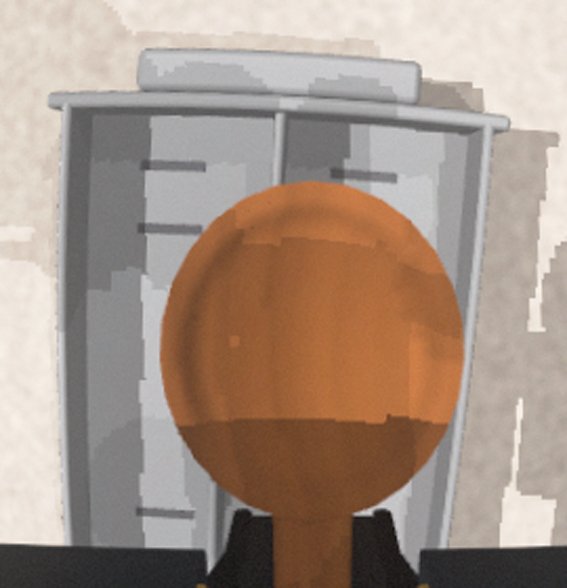

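Emit:
apply_moves:
  targets:
    - [[-8,-25,0],[0,0,-0.027]]
    - [[-16,-51,-10],[0,0,-0.054]]
    - [[-16,-51,-40],[0,0,-0.054]]
    - [[-16,-51,-70],[0,0,-0.054]]
    - [[-16,-51,-85],[0,0,-0.054]]
    - [[-16,-51,-85],[0,0,-0.054]]
    - [[-16,-51,-85],[0,0,-0.054]]

```text
time_s: 5.55
tool_pos: [0.5541, -0.0349, 0.0701]
tool_rot: [-180.0, 0.0, 177.0]
force: [0.8, 0.1, 0.5]
grip_width: 0.0174
```

Run:
```python
from h import *
o,p=wrist();print(o["tool_pos"],o["tool_rot"],o["grip_width"])
im=p["image"].copy()
M=np.array([.563,.0025,.012]);a=np.radians(-3);ax=np.array([np.cos(a),np.sin(a),0]);ay=np.array([-np.sin(a),np.cos(a),0])
for x,y in [(-125,50),(-125,-50),(-105,73),(-105,-73),(-105,2),(-60,-73),(-60,73),(-32,2),(32,-16),(0,-73),(0,73)]:
    u=wproj(p,M+ax*x/1e3+ay*y/1e3+[0,0,.03]);cv2.drawMarker(im,tuple(int(t) for t in u),(0,255,0),0,8,1)
s=cv2.hconcat([im[:,:,::-1][0:420,100:500],cv2.resize(env.read_camera('side')["image"][195:335,225:405,::-1],(400,311))[:0] if 0 else cv2.copyMakeBorder(cv2.resize(env.read_camera('side')["image"][195:335,225:405,::-1],(400,311)),0,109,0,0,0)])
cv2.imwrite("pics/w3.png",s)
```

```text
[ 0.55411618 -0.0349459   0.07008399] [-1.79983653e+02  2.62908283e-02  1.77020431e+02] 0.017449385215246277
```

View pics/w3.png

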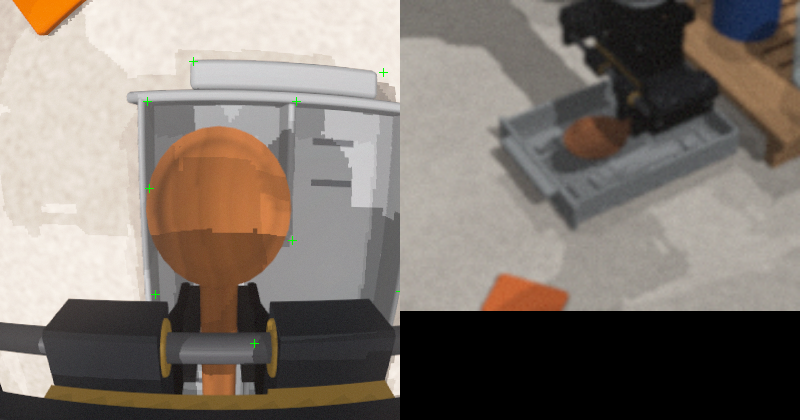

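The predicted tray markers sit on the rim and divider, and the spoon is aligned over the right compartment (bowl between x = 147 and 291). Lowering it.

Emit:
apply_moves:
  targets:
    - [[0,-1,-15],[0,0,0]]
    - [[0,-1,-28],[0,0,0]]
    - [[0,-1,-38],[0,0,0]]
    - [[0,-1,-45],[0,0,0]]
    - [[0,-1,-49],[0,0,0]]
    - [[0,-1,-52],[0,0,0]]
    - [[0,-1,-52],[0,0,0]]

```text
time_s: 6.35
tool_pos: [0.5542, -0.0353, 0.0177]
tool_rot: [180.0, 0.0, 177.1]
force: [0.5, 0.3, -0.1]
grip_width: 0.0176
```

Emit:
apply_moves:
  targets:
    - [[0,0,-1],[0,0,0]]
    - [[0,0,-1],[0,0,0]]
    - [[0,0,-1],[0,0,0]]
    - [[0,0,-1],[0,0,0]]
    - [[0,0,-1],[0,0,0]]
    - [[0,0,-1],[0,0,0]]
  hand: 30

```text
time_s: 6.95
tool_pos: [0.5539, -0.0352, 0.0166]
tool_rot: [180.0, 0.0, 177.1]
force: [0.5, 0.4, -0.4]
grip_width: 0.03
```

Emit:
apply_moves:
  targets:
    - [[0,0,15],[0,0,0]]
    - [[0,0,50],[0,0,0]]
    - [[0,0,95],[0,0,0]]
    - [[0,0,135],[0,0,0]]
    - [[0,0,135],[0,0,0]]
    - [[0,0,135],[0,0,0]]

```text
time_s: 7.55
tool_pos: [0.5548, -0.0353, 0.1537]
tool_rot: [180.0, 0.2, 177.1]
force: [-0.7, -0.3, -1.1]
grip_width: 0.0303
```

```bash
python3 look.py w4 spoon 0.02
```

```text
7.55 [ 0.5548 -0.0353  0.1537] [179.95053187   0.20107038 177.06325227]
0.84 [278.6, 125.7, 357.7, 335.0] 8069 [158. 100.  62.]
mid [ 0.5534 -0.0346] ang 176.8 len 0.178
0.66 [632.2, 11.0, 639.7, 48.1] 139 [111.  78. 124.]
zero-size array to reduction operation maximum which has no identity
0.54 [255.3, 78.9, 470.2, 331.0] 34903 [151. 150. 150.]
mid [0.5618 0.0061] ang 159.6 len 0.226
tray 0.83 [254.0, 76.5, 471.4, 332.5]
 minrect z=.042 (mm) ((537.23095703125, 0.4422454833984375), (162.45016479492188, 201.79615783691406), 86.9541244506836)
tray 0.75 [0.0, 106.7, 90.2, 276.2]
 minrect z=.042 (mm) ((494.373291015625, -279.51666259765625), (68.79297637939453, 168.0059356689453), 44.78064727783203)
```

View pics/w4.png

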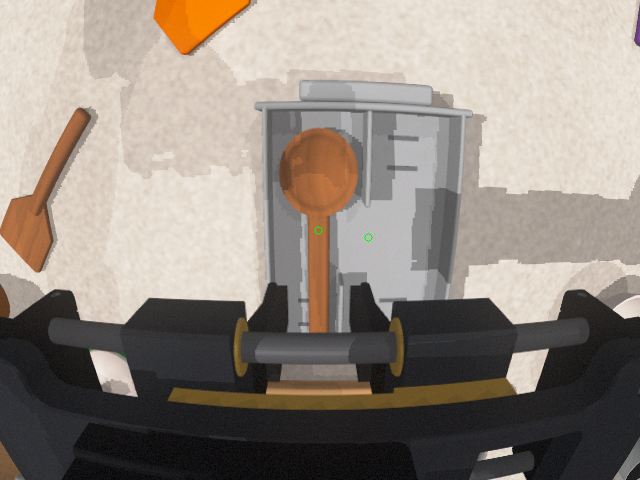

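The spoon lies straight in the right compartment (bowl (319, 170), handle down to (318, 333)). Next, the spatula.

Emit:
apply_moves:
  targets:
    - [[-2,-39,5],[0,0,-0.09]]
    - [[-5,-78,10],[0,0,-0.18]]
    - [[-7,-117,15],[0,0,-0.27]]
    - [[-10,-156,20],[0,0,-0.37]]
    - [[-12,-195,25],[0,0,-0.46]]
    - [[-15,-234,25],[0,0,-0.55]]
    - [[-17,-273,25],[0,0,-0.64]]
    - [[-20,-310,25],[0,0,-0.73]]
  hand: 40

```text
time_s: 8.5
tool_pos: [0.5329, -0.3465, 0.175]
tool_rot: [-179.9, -0.1, 135.0]
force: [0.2, 0.6, -0.4]
grip_width: 0.04
```

Emit:
apply_moves:
  targets:
    - [[0,0,0],[0,0,0]]
    - [[0,0,0],[0,0,0]]
    - [[0,0,0],[0,0,0]]

```text
time_s: 8.8
tool_pos: [0.534, -0.3435, 0.1754]
tool_rot: [180.0, -0.1, 135.4]
force: [0.3, -0.0, 0.3]
grip_width: 0.0399
```

```bash
python3 look.py w5 spatula 0.008
```

```text
8.8 [ 0.534  -0.3435  0.1754] [ 1.79991865e+02 -1.34273049e-01  1.35358380e+02]
0.81 [270.0, 63.4, 351.7, 271.0] 8298 [167. 108.  69.]
mid [ 0.4965 -0.3151] ang -44.4 len 0.187
tray 0.61 [489.2, 0.0, 637.8, 148.7]
 minrect z=.042 (mm) ((601.9362182617188, -45.265724182128906), (198.319091796875, 148.66790771484375), 60.94303894042969)
```

View pics/w5.png

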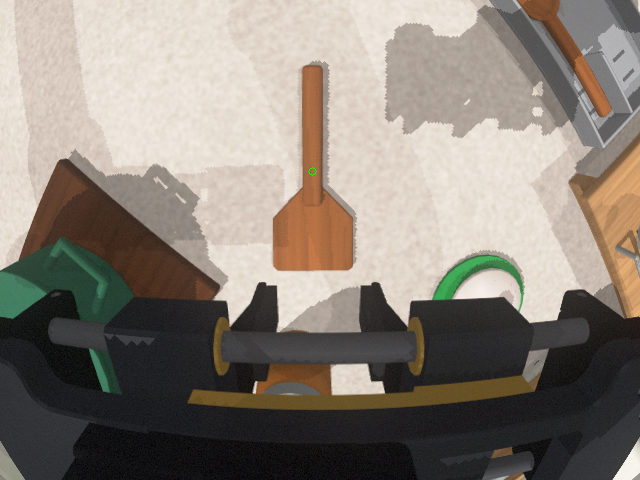

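The spatula is clearly seen (handle mid at (312, 172), measured length 187 mm against 190 mm), so I'm gripping it there. The jar is behind the gripper, so I shift sideways first and then descend.

Emit:
apply_moves:
  targets:
    - [[-35,26,0],[0,0,0]]
    - [[-35,26,-40],[0,0,0]]
    - [[-35,26,-80],[0,0,0]]
    - [[-35,26,-120],[0,0,0]]
    - [[-35,26,-145],[0,0,0]]
    - [[-35,26,-160],[0,0,0]]
    - [[-35,26,-168],[0,0,0]]
    - [[-35,26,-170],[0,0,0]]

```text
time_s: 9.75
tool_pos: [0.4992, -0.319, 0.0066]
tool_rot: [180.0, 0.0, 135.3]
force: [0.9, 0.3, -0.1]
grip_width: 0.04
```

Emit:
apply_moves:
  targets:
    - [[0,0,0],[0,0,0]]
    - [[0,0,0],[0,0,0]]
    - [[0,0,0],[0,0,0]]
    - [[0,0,0],[0,0,0]]
    - [[0,0,0],[0,0,0]]
    - [[0,0,0],[0,0,0]]
  hand: 5

```text
time_s: 10.35
tool_pos: [0.4995, -0.3195, 0.0074]
tool_rot: [180.0, 0.1, 135.3]
force: [-1.2, -0.0, 6.1]
grip_width: 0.0176
```

Emit:
apply_moves:
  targets:
    - [[0,0,10],[0,0,0]]
    - [[0,0,45],[0,0,0]]
    - [[0,0,90],[0,0,0.1]]
    - [[12,40,115],[0,0,0.2]]
    - [[20,85,120],[0,0,0.3]]
    - [[28,130,120],[0,0,0.4]]
    - [[36,175,120],[0,0,0.5]]
    - [[44,220,120],[0,0,0.6]]

```text
time_s: 11.15
tool_pos: [0.5427, -0.0976, 0.1271]
tool_rot: [180.0, 0.0, 169.8]
force: [-0.3, 0.2, -1.0]
grip_width: 0.0176
```

Emit:
apply_moves:
  targets:
    - [[10,45,0],[0,0,0.07]]
    - [[18,85,0],[0,0,0.13]]
    - [[26,120,0],[0,0,0.13]]
    - [[26,130,0],[0,0,0.13]]
    - [[26,130,0],[0,0,0.13]]
    - [[26,130,0],[0,0,0.13]]

```text
time_s: 11.75
tool_pos: [0.5685, 0.0288, 0.1266]
tool_rot: [-179.9, -0.0, 177.0]
force: [0.0, 0.5, -0.9]
grip_width: 0.0176
```

Run:
```python
from h import *
o,p=wrist();print(o["tool_pos"],o["tool_rot"],o["grip_width"])
im=p["image"].copy()
M=np.array([.563,.0015,.012]);a=np.radians(-3);ax=np.array([np.cos(a),np.sin(a),0]);ay=np.array([-np.sin(a),np.cos(a),0])
for x,y in [(-125,50),(-125,-50),(-105,73),(-105,-73),(-105,2),(-60,-73),(-60,73),(-32,2),(32,-16),(0,-73),(0,73)]:
    u=wproj(p,M+ax*x/1e3+ay*y/1e3+[0,0,.03]);cv2.drawMarker(im,tuple(int(t) for t in u),(0,255,0),0,8,1)
# spatula handle line at tool height
t=o["tool_pos"];
r=env.regions_of(p,"spatula_mid")
for q in r[:3]:
    m=q["region"];print(q["conf"],q["rect"],im[m].mean(0).round())
s=env.read_camera('side')["image"][150:330,210:450,::-1]
cv2.imwrite("pics/w6.png",cv2.hconcat([im[:420,130:530,::-1],cv2.copyMakeBorder(cv2.resize(s,(400,300)),0,120,0,0,0)]))
```

```text
[0.5685334  0.02884815 0.12657662] [-1.79925039e+02 -1.90678300e-02  1.76976882e+02] 0.017623461065899897
0.85 [77.3, 3.1, 157.8, 51.3] [233. 123.   9.]
0.68 [281.5, 87.8, 354.5, 396.6] [147.  93.  58.]
0.62 [157.7, 59.3, 400.8, 311.2] [154. 154. 153.]
```

View pics/w6.png

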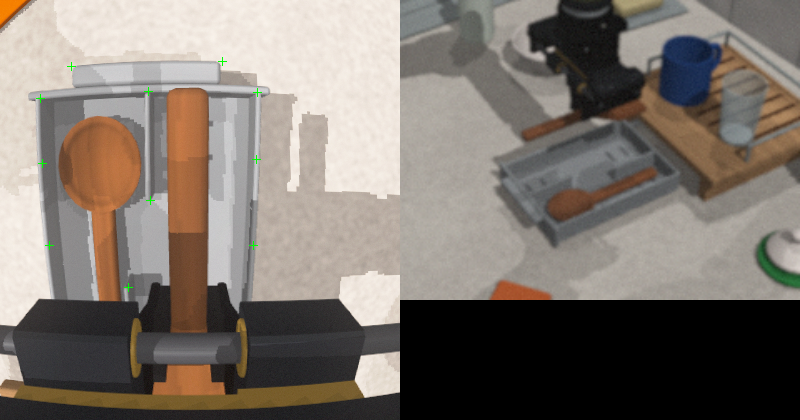

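The tray markers coincide with the rim, the divider tips and the lip. Lowering the spatula.

Emit:
apply_moves:
  targets:
    - [[1,2,-35],[0,0,0]]
    - [[1,2,-60],[0,0,0]]
    - [[1,2,-75],[0,0,0]]
    - [[1,2,-86],[0,0,0]]
    - [[1,2,-95],[0,0,0]]
    - [[1,2,-101],[0,0,0]]
    - [[1,2,-105],[0,0,0]]
    - [[1,2,-107],[0,0,0]]

```text
time_s: 12.7
tool_pos: [0.5702, 0.0328, 0.0197]
tool_rot: [180.0, 0.0, 177.1]
force: [-0.0, 0.2, -0.6]
grip_width: 0.0175
```

Emit:
apply_moves:
  targets:
    - [[0,0,0],[0,0,0]]
    - [[0,0,-1],[0,0,0]]
    - [[0,0,-1],[0,0,0]]

```text
time_s: 13.0
tool_pos: [0.5705, 0.0328, 0.0194]
tool_rot: [180.0, 0.1, 177.1]
force: [-0.2, -0.2, 3.2]
grip_width: 0.0169
```

Emit:
apply_moves:
  targets:
    - [[0,0,0],[0,0,0]]
    - [[0,0,0],[0,0,0]]
    - [[0,0,0],[0,0,0]]
    - [[0,0,0],[0,0,0]]
    - [[0,0,0],[0,0,0]]
  hand: 30

```text
time_s: 13.5
tool_pos: [0.5698, 0.0328, 0.0184]
tool_rot: [-180.0, -0.0, 177.1]
force: [0.3, 0.2, -0.0]
grip_width: 0.0295
```

Emit:
apply_moves:
  targets:
    - [[0,0,15],[0,0,0]]
    - [[0,0,50],[0,0,0]]
    - [[0,0,95],[0,0,0]]
    - [[0,0,130],[0,0,0]]
    - [[-40,-10,140],[0,0,0]]
    - [[-80,-25,140],[0,0,0]]
    - [[-80,-25,140],[0,0,0]]
    - [[-80,-25,140],[0,0,0]]

```text
time_s: 14.3
tool_pos: [0.4898, 0.0077, 0.1599]
tool_rot: [179.9, 0.1, 177.0]
force: [0.1, 0.7, -0.2]
grip_width: 0.0299
```

Run:
```python
from h import *
o=env.get_obs();print(o["tool_pos"],o["tool_rot"])
M=np.array([.563,.0015,.012]);a=np.radians(-3);ax=np.array([np.cos(a),np.sin(a),0]);ay=np.array([-np.sin(a),np.cos(a),0])
ims=[]
for c,sl in [("side",np.s_[180:330,230:430]),("scene",np.s_[210:310,245:378])]:
    p=env.read_camera(c);im=p["image"].copy()
    for t in ["spatula_mid","spoon_mid"]:
        for r in env.regions_of(p,t)[:3]:
            m=r["region"]
            try: mid,ang,L=outline(maskplane(p,m,.02))
            except Exception: continue
            d=mid-M[:2];print(c,t,round(r["conf"],2),im[m].mean(0).round(),"tray xy",(d@ax[:2]).round(4),(d@ay[:2]).round(4),"ang",ang.round(1),L.round(3))
    ims.append(cv2.resize(im[sl][:,:,::-1],(400,300),interpolation=cv2.INTER_CUBIC))
cv2.imwrite("pics/f7.png",cv2.hconcat(ims))
```

```text
[0.48984413 0.00765729 0.15989391] [1.79902248e+02 1.28415472e-01 1.77025408e+02]
side spatula_mid 0.92 [161.  83.  47.] tray xy -0.2595 -0.1864 ang 34.4 0.186
side spoon_mid 0.91 [ 84.  47. 111.] tray xy -0.3178 0.3322 ang 159.2 0.181
side spoon_mid 0.68 [110.  73.  53.] tray xy 0.0009 -0.0367 ang 177.1 0.185
scene spatula_mid 0.87 [104.  66.  48.] tray xy 0.0035 0.0323 ang -2.4 0.176
scene spatula_mid 0.62 [103.  67.  50.] tray xy -0.0255 -0.0366 ang 176.4 0.165
scene spatula_mid 0.56 [157.  80.  48.] tray xy -0.2314 -0.1705 ang 34.4 0.197
scene spoon_mid 0.95 [105.  66.  48.] tray xy -0.0325 -0.0362 ang 175.6 0.156
scene spoon_mid 0.84 [ 77.  35. 101.] tray xy -0.2841 0.3447 ang 158.5 0.193
```

View pics/f7.png

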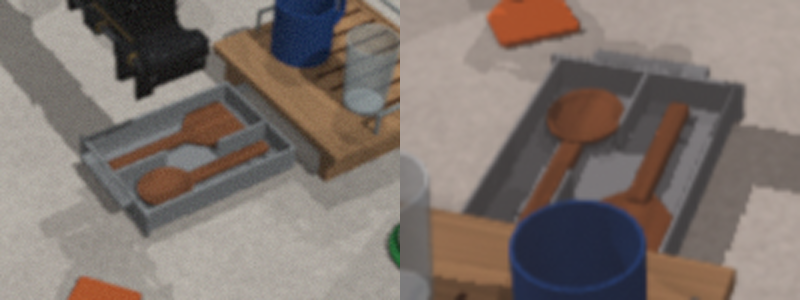

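Both utensils lie flat, in the correct compartments: spoon at tray (0.001, -0.037), spatula at tray (0.0035, 0.032). To reach in front of the lip, close to the base, I'll lean the tool (wrist forward) for the first part of the push.

Emit:
apply_moves:
  targets:
    - [[-15,0,0],[0,0.06,0]]
    - [[-40,1,0],[0,0.14,0]]
    - [[-65,2,0],[0,0.22,0]]
    - [[-88,2,0],[0,0.3,0]]
    - [[-95,2,0],[0,0.35,0]]
    - [[-95,2,0],[0,0.35,0]]
    - [[-95,2,0],[0,0.35,0]]
  hand: 0

```text
time_s: 15.3
tool_pos: [0.3955, 0.0098, 0.1582]
tool_rot: [-178.9, -20.0, 176.9]
force: [0.2, -0.0, -0.6]
grip_width: 0.0001
```

Emit:
apply_moves:
  targets:
    - [[0,0,-30],[0,0,0]]
    - [[0,0,-65],[0,0,0]]
    - [[0,0,-95],[0,0,0]]
    - [[0,0,-120],[0,0,0]]
    - [[0,0,-135],[0,0,0]]
    - [[0,0,-142],[0,0,0]]
    - [[0,0,-142],[0,0,0]]

```text
time_s: 16.0
tool_pos: [0.3947, 0.0098, 0.0163]
tool_rot: [-178.9, -20.0, 176.9]
force: [-0.3, 0.1, -0.5]
grip_width: 0.0003
```

Emit:
apply_moves:
  targets:
    - [[6,0,0],[0,0,0]]
    - [[12,-1,0],[0,0,0]]
    - [[18,-1,0],[0,0,0]]
    - [[24,-1,0],[0,0,0]]
    - [[31,-2,0],[0,0,0]]
    - [[39,-2,0],[0,0,0]]
    - [[47,-2,0],[0,0,0]]
    - [[55,-3,0],[0,0,0]]

```text
time_s: 16.8
tool_pos: [0.4505, 0.0068, 0.0166]
tool_rot: [-178.9, -20.0, 176.9]
force: [-2.1, 1.1, 3.6]
grip_width: 0.0002
```

Emit:
apply_moves:
  targets:
    - [[10,0,0],[0,0,0]]
    - [[20,-1,0],[0,0,0]]
    - [[30,-1,0],[0,0,0]]
    - [[40,-2,0],[0,0,0]]
    - [[50,-2,0],[0,0,0]]
    - [[58,-3,0],[0,0,0]]
    - [[64,-3,0],[0,0,0]]
    - [[66,-3,0],[0,0,0]]

```text
time_s: 17.6
tool_pos: [0.5166, 0.0036, 0.0164]
tool_rot: [-178.9, -20.0, 176.9]
force: [-1.5, -0.2, 0.1]
grip_width: 0.0009
```

Run:
```python
from h import *
o=env.get_obs();print(o["tool_pos"],o["force"])
ims=[]
for c,sl in [("side",np.s_[150:330,210:450]),("scene",np.s_[190:370,170:410])]:
    p=env.read_camera(c);im=p["image"]
    for t,z in [("tumbler",.063),("mug",.063)]:
        for r in env.regions_of(p,t)[:1]:
            l,tp,rr,b=r["rect"];print(c,t,round(r["conf"],2),[int(x) for x in r["rect"]],"base",onplane(p,((l+rr)/2,b),z).round(3))
    ims.append(cv2.resize(im[sl][:,:,::-1],(400,300),interpolation=cv2.INTER_CUBIC))
cv2.imwrite("pics/f8.png",cv2.hconcat(ims))
```

```text
[0.51659975 0.00364608 0.0164138 ] [-1.50318632 -0.2430167   0.13233233]
side tumbler 0.76 [399, 194, 429, 240] base [ 0.757 -0.116  0.063]
side mug 0.63 [366, 172, 404, 213] base [0.77  0.009 0.063]
scene tumbler 0.89 [218, 258, 255, 319] base [ 0.805 -0.086  0.063]
scene mug 0.56 [280, 278, 329, 341] base [0.828 0.056 0.063]
```

View pics/f8.png

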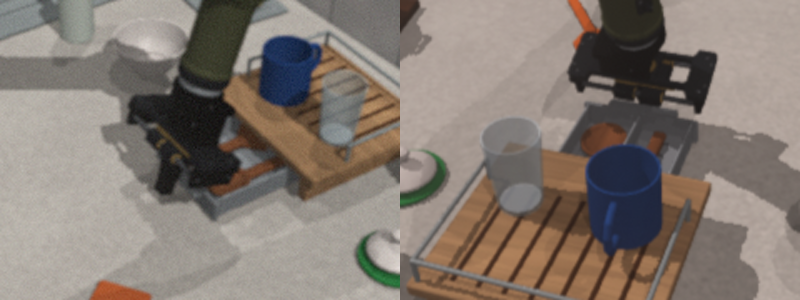

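The tray slides easily (1.5 N) and the utensils stay below the rim. I'm backing off, going upright so the gripper body stays clear of the mug and tumbler, and then finishing the push.

Emit:
apply_moves:
  targets:
    - [[-8,0,0],[0,0,0]]
    - [[-20,0,0],[0,-0.06,0]]
    - [[-20,0,0],[0,-0.14,0]]
    - [[-20,0,0],[0,-0.24,0]]
    - [[-20,0,0],[0,-0.32,0]]
    - [[-20,0,0],[0,-0.35,0]]
    - [[-20,0,0],[0,-0.35,0]]

```text
time_s: 18.6
tool_pos: [0.494, 0.0041, 0.0168]
tool_rot: [179.9, -0.0, 177.1]
force: [0.5, -0.1, -0.1]
grip_width: 0.0008
```

Emit:
apply_moves:
  targets:
    - [[8,0,0],[0,0,0]]
    - [[16,-1,0],[0,0,0]]
    - [[23,-1,0],[0,0,0]]
    - [[29,-1,0],[0,0,0]]
    - [[36,-2,0],[0,0,0]]
    - [[45,-2,0],[0,0,0]]
    - [[54,-3,0],[0,0,0]]
    - [[63,-3,0],[0,0,0]]

```text
time_s: 19.4
tool_pos: [0.5591, 0.0004, 0.0161]
tool_rot: [-180.0, -0.1, 177.1]
force: [-2.2, -0.4, -0.9]
grip_width: 0.0006
```

Emit:
apply_moves:
  targets:
    - [[9,0,0],[0,0,0]]
    - [[18,-1,0],[0,0,0]]
    - [[27,-1,0],[0,0,0]]
    - [[36,-2,0],[0,0,0]]
    - [[45,-2,0],[0,0,0]]
    - [[54,-3,0],[0,0,0]]
    - [[62,-3,0],[0,0,0]]
    - [[70,-4,0],[0,0,0]]

```text
time_s: 20.2
tool_pos: [0.6297, -0.0029, 0.0166]
tool_rot: [180.0, 0.0, 177.1]
force: [-1.4, 1.0, -0.5]
grip_width: 0.0004
```

Roughly 50 mm are left, so I'm going slower near the stop.

Emit:
apply_moves:
  targets:
    - [[7,0,0],[0,0,0]]
    - [[14,-1,0],[0,0,0]]
    - [[20,-1,0],[0,0,0]]
    - [[26,-1,0],[0,0,0]]
    - [[31,-2,0],[0,0,0]]
    - [[36,-2,0],[0,0,0]]
    - [[40,-2,0],[0,0,0]]
    - [[43,-2,0],[0,0,0]]

```text
time_s: 21.0
tool_pos: [0.6615, -0.0049, 0.0161]
tool_rot: [179.9, -1.4, 177.1]
force: [-35.6, 2.5, 25.5]
grip_width: 0.0005
```

Emit:
apply_moves:
  targets:
    - [[2,0,0],[0,0,0]]
    - [[4,0,0],[0,0,0]]
    - [[5,0,0],[0,0,0]]
    - [[6,0,0],[0,0,0]]
    - [[6,0,0],[0,0,0]]

```text
time_s: 21.5
tool_pos: [0.6615, -0.0048, 0.0161]
tool_rot: [179.9, -2.1, 177.0]
force: [-45.0, 1.8, 34.5]
grip_width: 0.0003
```

The push met a hard stop about 17 mm earlier than estimated. I'm backing off and looking.

Emit:
apply_moves:
  targets:
    - [[-15,0,0],[0,0,0]]
    - [[-40,1,0],[0,0,0]]
    - [[-80,3,20],[0,0,0]]
    - [[-120,3,60],[0,0,0]]
    - [[-120,3,100],[0,0,0]]
    - [[-120,3,120],[0,0,0]]
    - [[-120,3,120],[0,0,0]]

```text
time_s: 22.2
tool_pos: [0.5613, -0.0022, 0.1414]
tool_rot: [179.9, 0.6, 177.1]
force: [-0.8, -0.5, -0.1]
grip_width: 0.0007
```

Run:
```python
from h import *
o=env.get_obs();print(o["tool_pos"],o["tool_rot"],o["force"])
p=env.read_camera("side");im=p["image"]
a=np.radians(-3);ax=np.array([np.cos(a),np.sin(a),0]);ay=np.array([-np.sin(a),np.cos(a),0])
A=cv2.resize(im[150:290,280:480,::-1],(800,560),interpolation=cv2.INTER_CUBIC)
M=np.array([.563,.0015,.012])
for s,col in [(.25,(0,255,0)),(.233,(0,0,255))]:
  for y in (-50,50):
    u=(proj(p,M+ax*(s-.125)+ay*y/1e3+[0,0,.03])-[280,150])*4
    cv2.drawMarker(A,tuple(int(t) for t in u),col,0,10,1)
cv2.imwrite("pics/f9.png",A)
```

```text
[ 0.56134052 -0.00218028  0.1413888 ] [179.86552125   0.56185115 177.06094245] [-0.83625856 -0.46367184 -0.05118644]
```

View pics/f9.png

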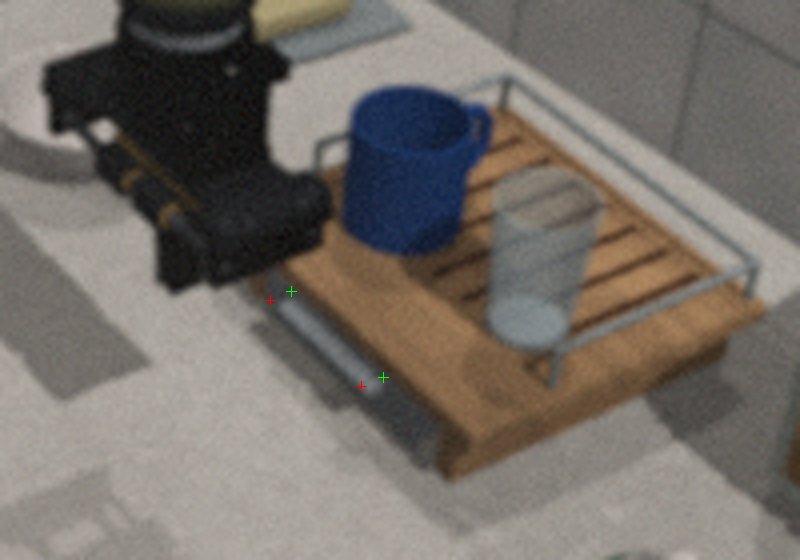

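Side view: the lip lies between the "fully home" (green) and "17 mm short" (red) markers. I'm measuring it from above with the wrist camera.

Emit:
apply_moves:
  targets:
    - [[0,0,40],[0,0,0]]
    - [[20,0,80],[0,0,0]]
    - [[60,-2,80],[0,0,0]]
    - [[100,-4,80],[0,0,0]]
    - [[150,-6,80],[0,0,0]]
    - [[160,-6,80],[0,0,0]]
    - [[160,-6,80],[0,0,0]]

```text
time_s: 22.95
tool_pos: [0.7187, -0.0084, 0.2123]
tool_rot: [-179.9, -0.2, 177.1]
force: [-0.4, 0.2, 0.2]
grip_width: 0.0007
```

Run:
```python
from h import *
o,p=wrist();print(o["tool_pos"],o["tool_rot"])
im=p["image"][:,:,::-1].copy()
a=np.radians(-3);ax=np.array([np.cos(a),np.sin(a),0]);ay=np.array([-np.sin(a),np.cos(a),0]);M=np.array([.563,.0015,.012])
for s,col in [(.25,(0,255,0)),(.233,(0,0,255))]:
  for y in (-50,50):
    u=wproj(p,M+ax*(s-.125)+ay*y/1e3+[0,0,.03]);print(u.round(1));cv2.drawMarker(im,tuple(int(t) for t in u),col,0,10,1)
for y in (-80,80):
    u=wproj(p,M+ax*(.14)+ay*y/1e3+[0,0,.051]);cv2.drawMarker(im,tuple(int(t) for t in u),(255,0,0),0,10,1)
c=im[100:340,160:480];cv2.imwrite("pics/w10.png",cv2.resize(c,None,fx=2.5,fy=2.5,interpolation=cv2.INTER_CUBIC))
```

```text
[ 0.71871411 -0.00841604  0.212326  ] [-179.88217594   -0.24599865  177.06637605]
[265.4 189.5]
[375.9 189.7]
[264.9 170.9]
[376.5 171.1]
```

The picture limit is reached, so I'll measure the lip and shelf edges from the colour profile.

Run:
```python
from h import *
o,p=wrist();im=p["image"].astype(float)
for v in range(160,232):
    r=im[v]; print(v,"x42 %.4f x63 %.4f"%(wplane(p,(320,v),.042)[0][0],wplane(p,(320,v),.063)[0][0]),np.median(r[285:355],0).astype(int),np.median(r[225:250],0).astype(int),np.median(r[385:405],0).astype(int))
for t in ["tray_lip","tray_mid"]:
    for r in env.regions_of(p,t)[:2]: print(t,r["conf"],r["rect"],im[r["region"]].mean(0).round())
```

```text
160 x42 0.6606 x63 0.6591 [208 195 183] [224 214 201] [228 219 206]
161 x42 0.6615 x63 0.6599 [208 195 183] [218 204 192] [228 219 206]
162 x42 0.6624 x63 0.6608 [209 196 184] [205 192 181] [227 218 205]
163 x42 0.6633 x63 0.6616 [209 197 185] [204 190 180] [216 202 189]
164 x42 0.6642 x63 0.6625 [209 196 184] [203 191 178] [211 197 186]
165 x42 0.6651 x63 0.6633 [210 197 184] [205 191 180] [210 197 186]
166 x42 0.6660 x63 0.6642 [208 194 183] [203 189 179] [210 197 185]
167 x42 0.6669 x63 0.6650 [200 187 175] [204 190 179] [210 197 185]
168 x42 0.6678 x63 0.6658 [153 141 133] [205 191 180] [209 195 183]
169 x42 0.6687 x63 0.6667 [146 136 128] [205 191 179] [184 173 162]
170 x42 0.6696 x63 0.6675 [142 133 125] [205 190 179] [143 133 126]
171 x42 0.6705 x63 0.6684 [128 121 116] [206 192 180] [144 134 126]
172 x42 0.6714 x63 0.6692 [129 128 127] [205 191 179] [141 132 125]
173 x42 0.6723 x63 0.6701 [157 155 156] [205 191 179] [143 133 125]
174 x42 0.6732 x63 0.6709 [170 169 169] [204 190 179] [143 132 126]
175 x42 0.6741 x63 0.6718 [182 182 182] [203 189 178] [142 132 125]
176 x42 0.67
[... 3211 characters left out ...]
 153 103] [212 159 109] [201 152 103]
224 x42 0.7194 x63 0.7142 [204 154 104] [207 156 107] [206 154 106]
225 x42 0.7204 x63 0.7151 [201 151 101] [203 153 104] [208 155 106]
226 x42 0.7213 x63 0.7160 [199 150 101] [207 155 106] [206 154 105]
227 x42 0.7223 x63 0.7169 [199 150 101] [213 160 109] [206 154 105]
228 x42 0.7232 x63 0.7177 [201 151 102] [217 162 111] [204 153 104]
229 x42 0.7242 x63 0.7186 [203 153 102] [218 163 111] [202 152 103]
230 x42 0.7251 x63 0.7195 [203 152 101] [217 162 110] [203 153 104]
231 x42 0.7261 x63 0.7204 [198 149  99] [212 160 109] [202 152 103]
tray_lip 0.71 [233.9, 171.0, 401.5, 193.5] [151. 149. 148.]
tray_mid 0.7 [231.4, 170.8, 403.4, 191.7] [149. 146. 145.]
```

The lip's front edge is at x ≈ 0.672 and the shelf's front edge at ≈ 0.686. That gap of about 14 mm matches the 15 mm specified for "home". The arm is hanging clear, so I'm handing in.

```bash
python3 -c "
from h import *
o=env.get_obs();print(o['force'],o['time_s']);print(env.sign_off())"
```

```text
[-0.90866649  0.01094814  0.88211887] 23.15
the job is handed in; nothing more can be done
None
```

I laid the spatula in the left compartment (blade at the back) and the spoon in the right (bowl at the front). Then I slid the tray in at about 0.1 m/s or less until it met its stop, and handed in at 23.2 s with the arm clear of everything. No verdict is reported at hand-in.

- **Placement:** before closing, both lay flat. The spoon was about 1 mm from its ideal spot in the tray and the spatula about 4 mm, both aligned to about a degree. I could not see them once the tray was closed.
- **Tray home:** the lip's front edge measured about 14 mm in front of the shelf's edge, against the 15 mm given for fully home. The measurement is good to about 2 mm and the limit is 6 mm.
- **Disagreement:** the tray stopped about 17 mm earlier than I expected, with the wrist force reaching about 57 N (limit 120 N). This fits the tray having started about 233 mm out rather than 250 mm, so I took it as the stop and not a jam.
- **Other dishes:** I never touched them on purpose, and they looked in place in the last pictures I viewed. I did not measure their positions at the end.
- **Picture limit:** I used all 12 views, so the last check of the tray was made from pixel values instead of a viewed picture.

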